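# Refit the dial of the desk controller and hold it pressed

### The job

I have just screwed the panel of my dial controller back on, and the screwdriver is still lying on it where the dial knob goes. Stand the screwdriver upright in the pen pot, either end down, then turn the knob so that its pointer is over the flat of the D-shaped shaft and push it on fully home. The shaft is also a push switch: the controller wakes on a long press, so finish with the fingers still holding the knob pressed well down and do not let go; keep the pot standing and leave the other things on the desk where they are.

Things in the scene. Friction and masses are not known exactly. Their poses are not given: they have to be found in the camera images.
- controller: Flat desk controller, 124 mm (x) by 186 mm (y), aluminium case, dark top panel 46 mm above the desk; fixed. Origin: centre of its underside; z up; its front faces its -x. The brass D-shaft stands at x = +4, y = +48 mm in this frame, in a steel nut 21 mm across and 2 mm high, with a white scale printed round it. All else on the panel is flush.
- shaft_top (a point): Centre of the D-shaft's axis at its top end, 24 mm above the panel when not pressed. Shaft: 12 mm in diameter, one flat 2.5 mm from the axis along its whole length, 1.2 mm chamfer at the top. x axis: outward, square to the flat; z up. It turns stiffly about z (about 0.03 N m).
- press (a joint): Push switch under the D-shaft: how far the shaft is pressed down, 0 to 0.005 m; a spring pushes it back (2.5 N at rest, 6 N fully down). The press counts from 0.003 m.
- knob: Loose black knob, upright on the desk, 29 mm high: round skirt 48 mm across, 8 mm high; above it a bar grip, flat sides 18 mm apart, 44 mm long (grip across it). Origin: centre of underside, on the axis; z up; x along the bar to its tapered pointer end with a white line. In the underside a blind D-bore, 13.6 mm in diameter, 16 mm deep, its flat 3.3 mm from the axis on the pointer (+x) side.
- knob_bore_end (a point): Point on the knob's axis at the blind end of its bore, 16 mm above its underside; it meets the shaft's top when the knob is home. The knob's underside is then 8 mm above the panel, 3 mm when fully pressed.
- screwdriver: Precision screwdriver, 118 mm long, lying on the controller's panel close beside the shaft. Its long axis is y, 5 mm above the origin, which is on its underside: handle, 10 mm thick, from y = -19 to +53 mm; thin blade from y = -19 to -65 mm. Balance point about y = +11 mm.
- screwdriver_blade_end (a point): Tip of the screwdriver's blade.
- pot: White ceramic pen pot, empty, loose, 0.45 kg: 76 mm across at the rim, 100 mm high, walls 4 mm, slightly narrower towards the foot. Origin: centre of its underside; z up.
- mouse: Cordless mouse, 106x60x32 mm; a bystander. Origin: centre of its underside.
- eraser: Eraser, 23x52x13 mm; a bystander. Origin: centre of its underside.
- usb_stick: Memory stick, 52x18x8 mm; a bystander. Origin: centre of its underside.
- film_can_1: Film canister, 34 mm across, 50 mm tall; a bystander. Origin: centre of its underside.
- film_can_2: Second film canister, 34 mm across, 50 mm tall; a bystander. Origin: centre of its underside.
- battery: Camera battery, 56x38x21 mm; a bystander. Origin: centre of its underside.
- lens_cap: Round black lens cap lying flat, 74 mm across, 8 mm thick; a bystander. Origin: centre of its underside.
Mind the look-alikes: they are no part of the job. Leave any green or orange look-alike of the knob alone.

How it is judged:
By the outcome, as a careful person would: the job done as asked, in the order asked, and still so for the second after the job is handed in, while the arm keeps its last pose, push and grip.
It also fails if it takes over 54 s, if anything falls off the work surface, if the arm or the gripper's body presses on something with over 40 N, if the wrist force passes 120 N, or if a joint passes its speed limit or range.

### The arm

A 7-joint arm with a two-finger parallel gripper is mounted at the origin on a cart in front of the work surface, level with it; the furniture and walls round the work are solid. World frame = base frame: x ahead of the robot, y to its left, z up, the work surface at z = 0. Lengths are in m, angles in rad, forces in N, time in s.
With the tool pointing down it reaches from about 0.35 to 0.9 m from the base axis. Payload 7.2 kg.
Tool frame: the origin (TCP) lies at the very end of the fingers, on their centre line; the grasp point (between the pads) lies 19 mm behind it; z points along the fingers, y is the line along which they close (so a half turn about z gives the same grasp; the last joint's range is limited). The gripper opens to 88 mm and grips with 3 to 60 N. Pads are 20 mm wide; open, the fingers measure 115 mm over their backs; the gripper's body (75 mm by 178 mm) begins 61 mm behind the grasp point.
Start: joints at [1.246, 0.411, -0.013, 1.596, 0.006, 1.134, -0.082], TCP at [0.159, -0.605, 0.188] pointing down, gripper open.
Joint ranges: [-2.95, 2.95], [-0.29, 1.99], [-1.47, 1.44], [0.14, 2.54], [-1.03, 4.17], [0.13, 1.85], [-2.86, 2.86]. Speed limits (rad/s): [2.39, 2.39, 3.01, 3.01, 3.14, 3.14, 3.14].

### API

Orientations are given as a 3x3 rotation matrix whose columns are the frame's x, y, z axes.
In Python, from workcell import ctrl gives the robot as it stands.
- The arm moves only by the tool servo_tool, never from a script. Its argument "motion" is text: rows parted by semicolons, each of 7 numbers parted by spaces: the turn, a rotation vector about the tool's x, y, z in degrees, then the shift along the tool's x, y, z in m, then the opening in per cent of the stroke, from 0 (shut) to 100 (fully open). In form: ax ay az x y z gripper; .... A call has 1 to 20 rows; each row is the pose to reach, as a shift and turn from the pose commanded when the call began, along the tool's axes at that moment; what a row does not reach only later rows make up. A row lasts 1/8 s, in which the tool goes at most 62.5 mm and 10.7 degrees, less where a joint would pass 70% of its speed; a pose out of reach is approached as far as the arm can. A call with a gripper value outside its range is refused whole. The fingers move at their own pace and stop on an object; the grip force is fixed at half the most. Time passes only in rows, so rows that repeat a pose let the fingers close. It gives the time, the measured TCP pose, the force, the opening and the grip force at its end, in the units of the state.
- ctrl.get_obs(): the state, without advancing time (a new reading comes with each control period).
- ctrl.get_image(name): name is "scene" or "top"; returns a dict with "image" (480x640x3 uint8, red, green, blue), "fx", "fy", "cx", "cy" (pixels), "R" (3x3) and "t" (3): a world point X has camera coordinates R X + t. Camera axes: x right, y down, z forward; pixel columns grow to the right and rows downward; lengths in m; the calibration is good to about 2 mm. A picture is of the moment at which its call begins. There is no depth.
- ctrl.finish_job(): hands the job in; it is judged then, once.
The state is a dict: "time_s": time; "q": joint angles; "dq": joint speeds; "effort": joint torques, N m; "tool_pos": TCP position; "eef_rot": TCP orientation; "contact_force": force on the tool from outside, world axes, zero at the start; "torque": the same for the moment, N m; "gripper_width": finger opening in m; "grip_force": force on a finger pad.
Only numpy, scipy, OpenCV 4.12 (cv2) and the standard library are available. Lean on these libraries where they do the work, as an engineer would, in place of code of your own. Each camera call takes 0.05 s, during which the arm holds its last target. There are 200 camera calls.

## Working session

There is one attempt and no reset: what is moved stays moved. The work goes in short steps, Python scripts to look and compute and a tool call to move; the robot and the scene stay as the last step left them, time stands still between calls to the robot, and variables do not carry over. Pictures are saved under pics/ and viewed, at most 10 in all, crops included, and the job is handed in when it is done.

Besides the shell and the picture viewer there is one more tool, called after ">>>" as name(argument=value, ...) on one line, values as JSON. servo_tool: Moves the arm, as the interface text tells. Its arguments: {"type":"object","properties":{"motion":{"type":"string"}},"required":["motion"]}

```bash
mkdir -p pics; ls; cat > h.py <<'E'
from workcell import ctrl
import numpy as np, cv2
def grab(n,save=None):
    d=ctrl.get_image(n)
    if save: cv2.imwrite('pics/'+save,cv2.cvtColor(d['image'],cv2.COLOR_RGB2BGR))
    return d
def ray(d,u,v,z):
    R=np.array(d['R']);t=np.array(d['t']);c=-R.T@t
    r=R.T@np.array([(u-d['cx'])/d['fx'],(v-d['cy'])/d['fy'],1]);return c+r*(z-c[2])/r[2]
def proj(d,X):
    p=np.array(d['R'])@np.array(X)+np.array(d['t']);return np.array([d['fx']*p[0]/p[2]+d['cx'],d['fy']*p[1]/p[2]+d['cy']])
E
python3 - <<'E'
from h import *
for n in('top','scene'):
    d=grab(n,n+'0.png');print(n,d['fx'],d['cx'],d['cy'],(-np.array(d['R']).T@d['t']).round(3),np.array(d['R']).round(2).tolist())
o=ctrl.get_obs();print(o['time_s'],o['tool_pos'],np.round(o['eef_rot'],3).tolist())
E
```

```text
pics
top 469.0048950057737 322.1507403855841 241.46519486527185 [ 0.332 -0.015  1.267] [[-0.0, -1.0, -0.02], [-0.98, 0.01, -0.18], [0.18, 0.02, -0.98]]
scene 436.0940577595446 315.474712319974 238.98584076782595 [0.183 0.47  0.728] [[-0.77, -0.63, 0.01], [-0.46, 0.55, -0.69], [0.43, -0.54, -0.72]]
0.1 [ 0.1585868  -0.6040205   0.18731154] [[0.967, 0.254, -0.0], [0.254, -0.967, 0.001], [-0.0, -0.001, -1.0]]
```

View pics/top0.png

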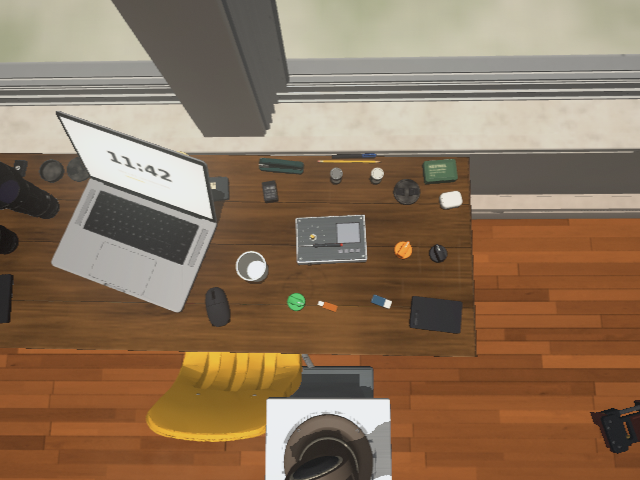

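View pics/scene0.png

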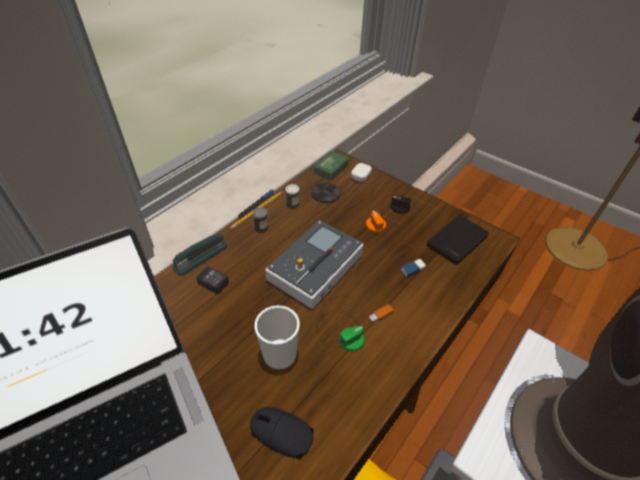

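The top view shows the controller at (331,239) with the shaft at (312,237), the screwdriver at about (340,245), the pot at (252,266) and the black knob at (438,253). The scene view shows the shaft at (300,264) and the knob at (400,204). Next I'll enlarge these.

```bash
python3 - <<'E'
from h import *
T=cv2.imread('pics/top0.png');S=cv2.imread('pics/scene0.png')
def c(I,u,v,w,h,W,H):return cv2.resize(I[v:v+h,u:u+w],(W,H),interpolation=cv2.INTER_CUBIC)
a=np.hstack([c(T,290,205,80,60,480,360),c(T,418,233,40,40,320,320+40)])
b=np.hstack([c(S,260,215,120,60,480,240),c(S,380,184,40,30,320,240)])
cv2.imwrite('pics/m1.png',np.vstack([a,b]))
E
```

```text
(no output)
```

View pics/m1.png

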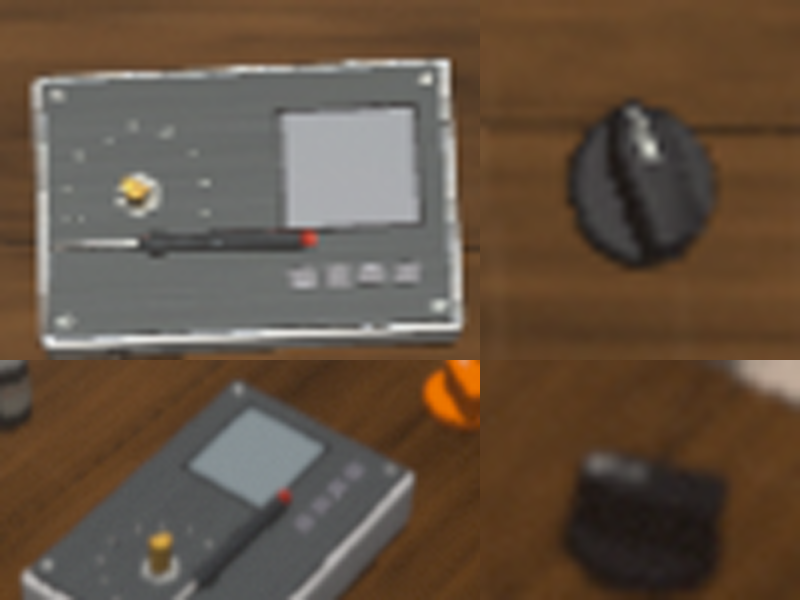

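The enlargement shows the screwdriver's red handle end at world −y and its blade towards +y, just in front of the shaft. The knob's white line is at the window (+x) end, tilted slightly left. Next I'll measure these and enlarge the shaft.

```bash
python3 - <<'E'
from h import *
import json
d=grab('top');s=grab('scene')
m=lambda X:(290+X[0]/6-.5+.08,205+X[1]/6-.5+.08)
# controller corners at panel height from 6x montage
P=[ray(d,*m(p),.046)[:2] for p in[(36,80),(449,62),(461,320),(47,337)]]
P=np.array(P);print('corners',P.round(4).tolist(),'centre',P.mean(0),'len',[np.linalg.norm(P[i]-P[(i+1)%4]).round(4) for i in range(4)])
ey=(P[0]+P[3]-P[1]-P[2]);yaw=np.arctan2(-ey[0],ey[1]);print('yaw',np.degrees(yaw))
R=np.array([[np.cos(yaw),-np.sin(yaw)],[np.sin(yaw),np.cos(yaw)]])
sh=P.mean(0)+R@[.004,.048];print('shaft model',sh,'nut',ray(d,*m((138,195)),.048)[:2],'top',ray(d,*m((134,189)),.07)[:2])
print('proj model top',proj(d,[*sh,.07]),proj(s,[*sh,.07]),'base',proj(d,[*sh,.048]),proj(s,[*sh,.048]))
# screwdriver
a=ray(d,*m((316,239)),.051)[:2];b=ray(d,*m((68,244)),.051)[:2];print('sd',a,b,np.linalg.norm(a-b))
# pot: rim ellipse, white mask
im=d['image'].astype(int)
def sat(I):return I.max(2)-I.min(2)
w=((im.min(2)>110)&(sat(im)<40)).astype(np.uint8);w[:, :225]=0;w[:,280:]=0;w[:245]=0;w[295:]=0
y,x=np.nonzero(w);print('pot px',x.min(),x.max(),y.min(),y.max())
# knob: dark mask
k=(im.max(2)<62).astype(np.uint8);kk=np.zeros_like(k);kk[238:270,424:454]=k[238:270,424:454]
y,x=np.nonzero(kk);print('knob px',x.min(),x.max(),y.min(),y.max(),x.mean(),y.mean(),len(x))
z=lambda I,u,v,n,S:cv2.resize(I[v-n:v+n,u-n:u+n],(S,S),interpolation=cv2.INTER_NEAREST)
o=np.hstack([z(d['image'],312,236,9,396),z(s['image'],301,266,12,396)]);cv2.imwrite('pics/m2.png',o[:,:,::-1])
E
```

```text
corners [[0.6195, 0.0837], [0.6265, -0.1002], [0.5106, -0.1035], [0.5039, 0.0778]] centre [ 0.56513567 -0.01055193] len [np.float64(0.1841), np.float64(0.116), np.float64(0.1814), np.float64(0.1158)]
yaw 2.144730701557053
shaft model [0.56733653 0.03756414] nut [0.56668138 0.03796143] top [0.56511111 0.03874408]
proj model top [312.36865725 235.23797585] [300.02908394 257.86737047] base [312.73048518 236.8362397 ] [300.16498703 264.98452776]
sd [ 0.5460192  -0.04031079] [0.54436737 0.06854237] 0.10886569240528304
pot px 236 265 251 280
knob px 429 445 245 262 436.97014925373134 254.32089552238807 134
```

View pics/m2.png

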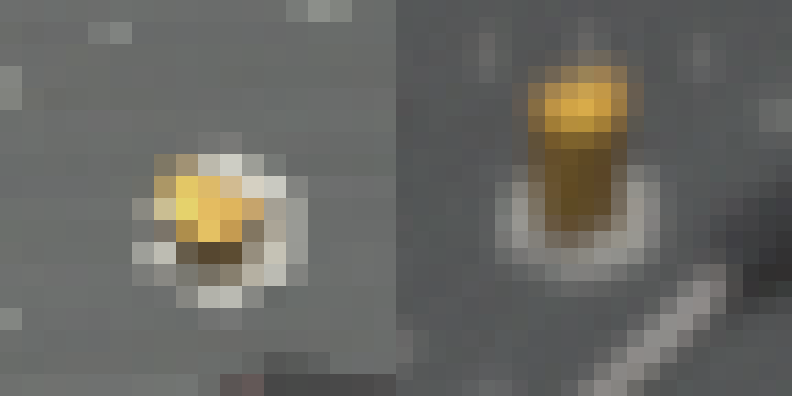

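The top view shows the nut centred near (312.5,237). Its flat seems to face upper right, i.e. world (+x,−y). The scene view shows the nut at about (299.5,267), 2 px below the prediction. I'll check the scene camera's offset, triangulate the pot and knob, and then move.

```bash
python3 - <<'E'
from h import *
d=grab('top');s=grab('scene')
P=np.array([[.6195,.0837],[.6265,-.1002],[.5106,-.1035],[.5039,.0778]])
for p in P: print('corner scene pred',proj(s,[*p,.046]).round(1))
def tri(a,b):
    A=[];B=[]
    for D,p in((d,a),(s,b)):
        c=ray(D,*p,1.0);e=ray(D,*p,0.);r=(e-c)/np.linalg.norm(e-c);M=np.eye(3)-np.outer(r,r);A.append(M);B.append(M@c)
    X=np.linalg.solve(sum(A),sum(B));return X.round(4),[np.linalg.norm(M@X-b).round(4) for M,b in zip(A,B)]
print('red',tri((290+316/6-.5,205+239/6-.5),(330.5,248.7)))
print('nut',tri((312.5,237.),(299.5,267.)))
print('corners',tri((290+36/6-.5,205+80/6-.5),(319.5,220.5)) ,tri((290+461/6-.5,205+320/6-.5),(362.7,243.7)))
# knob
f=lambda X,Y:(418+X/8-.5,233+Y/9-.5)
a=ray(d,*f(636,108),.029);b=ray(d,*f(648,255),.029);print('bar',a,b,np.linalg.norm(a-b),np.degrees(np.arctan2(a[1]-b[1],a[0]-b[0])),'mid',(a+b)/2)
for X,Y in((568,190),(716,190),(640,268)): print('skirt',ray(d,*f(X,Y),.004).round(4))
# pot rim ellipses via bright mask on both
print('pot rim L R T', [ray(d,u,v,.1).round(4)[:2].tolist() for u,v in((236,265),(266.5,265),(251,250.5))],'foot front',ray(d,251,281,0).round(3))
im=s['image'].astype(int);w=((im.min(2)>95)&(im.max(2)-im.min(2)<40)).astype(np.uint8);w[:,:245]=0;w[:,310:]=0;w[:300]=0;w[372:]=0
y,x=np.nonzero(w);print('pot scene px',x.min(),x.max(),y.min(),y.max(), ray(s,(x.min()+x.max())/2,326,.1))
z=lambda I,u,v,n,S:cv2.resize(I[v-n:v+n,u-n:u+n],(S,S),interpolation=cv2.INTER_CUBIC)
o=np.hstack([z(d['image'],250,266,24,396),z(s['image'],278,335,40,396)]);cv2.imwrite('pics/m3.png',o[:,:,::-1])
E
```

```text
corner scene pred [266.  266.3]
corner scene pred [320.  217.4]
corner scene pred [362.6 240.3]
corner scene pred [311.5 293.9]
red (array([ 0.548 , -0.0398,  0.0458]), [np.float64(0.0009), np.float64(0.0009)])
nut (array([0.5682, 0.0385, 0.0417]), [np.float64(0.0001), np.float64(0.0001)])
corners (array([0.5473, 0.0557, 0.2165]), [np.float64(0.0343), np.float64(0.0343)]) (array([ 0.5113, -0.1046,  0.0345]), [np.float64(0.0013), np.float64(0.0013)])
bar [ 0.54747038 -0.45170516  0.029     ] [ 0.50367493 -0.4526737   0.029     ] 0.04380615391696114 1.2668880548830346 mid [ 0.52557265 -0.45218943  0.029     ]
skirt [ 0.5269 -0.4361  0.004 ]
skirt [ 0.5267 -0.4856  0.004 ]
skirt [ 0.5032 -0.4586  0.004 ]
pot rim L R T [[0.4862, 0.2285], [0.4859, 0.1514], [0.523, 0.1915]] foot front [0.455 0.207 0.   ]
pot scene px 254 309 300 366 [0.47455659 0.1920394  0.1       ]
```

View pics/m3.png

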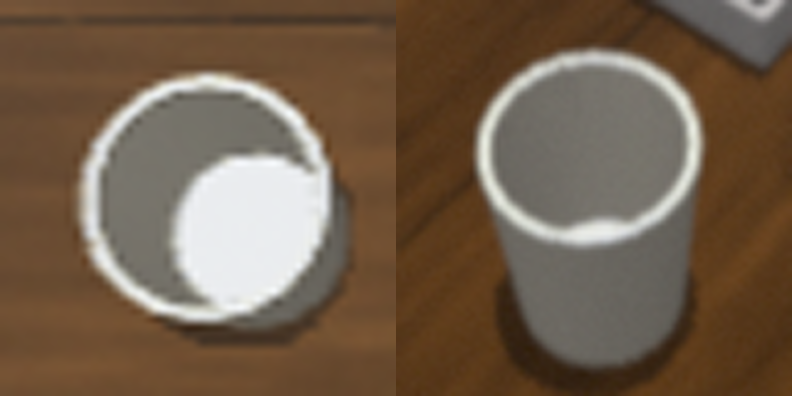

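The pot is upright, with its rim centre in the top crop at (207,198) and nothing inside it. To settle the flat's direction I'll print the brass weights around the shaft.

```bash
python3 - <<'E'
from h import *
T=cv2.imread('pics/top0.png').astype(int);S=cv2.imread('pics/scene0.png').astype(int)
for I,u0,u1,v0,v1 in((T,308,319,231,244),(S,294,308,255,275)):
    print('cols',u0)
    for v in range(v0,v1): print(v,' '.join('%3d/%3d'%(I[v,u,2],I[v,u,2]-I[v,u,0]) for u in range(u0,u1)))
E
```

```text
cols 308
231 105/  1 105/  1 105/ -1 105/ -1 105/ -1 106/  0 105/  0 105/ -1 106/  0 106/ -1 106/ -1
232 109/  0 108/  1 107/  0 107/ -1 107/ -1 107/  0 107/ -1 107/ -1 106/ -2 108/  0 107/  0
233 106/ -1 107/ -1 106/ -1 108/  1 115/  1 122/  2 108/  0 106/ -1 105/  0 105/ -1 105/  0
234 106/  0 105/  0 127/ 26 160/ 44 189/ 17 205/ 10 157/  5 119/  1 105/  0 101/ -2 103/ -1
235 108/  0 109/  5 172/ 70 227/125 221/116 210/ 64 213/ 19 200/  8 131/  3 108/ -1 109/  0
236 108/  0 138/  9 202/ 56 229/122 228/131 222/129 198/ 90 164/ 17 153/  5 105/  0 107/  1
237 107/  0 114/  2 122/ 18 175/ 98 229/128 197/115 131/ 35 171/ 20 153/  4 106/ -1 106/ -1
238 107/ -1 158/  5 189/ 11 101/ 28  86/ 39  92/ 41 149/ 24 197/ 16 153/  5 107/ -1 108/ -1
239 110/ -1 123/  3 136/  6 122/  9 119/ 19 135/ 26 181/ 20 186/  7 129/  2 107/ -2 109/ -1
240 108/  0 106/ -1 109/ -1 134/  4 178/  7 186/  8 134/  4 102/ -1 106/ -2 105/ -2 106/  0
241 107/  0 107/  0 106/ -1 106/ -1 111/ -1 115/ -1 107/ -1 106/ -2 106/ -1 105/ -1 105/ -2
242 106/  0 105/  0 106/  1 106/  0 106/  1 106/  2 106/  1 105/  0 105/  0 105
[... 1733 characters left out ...]
/ -2
269  90/ -2 101/ -2 117/  1 124/  3 124/  7 129/  8 138/  8 149/  6 145/  4 132/  2 103/  0  86/ -2  83/ -4  83/ -1
270  85/ -3  89/ -3  96/ -1 104/  0 116/  1 127/  3 128/  3 123/  1 112/  1 100/  1  89/ -2  85/ -2  90/ -2 103/  2
271  84/ -4  85/ -3  85/ -3  89/ -2  97/ -1 101/ -2  99/ -1  93/ -2  91/ -2  84/ -2  86/ -3  90/ -1 114/  1 137/  4
272  86/ -2  86/ -2  86/ -2  87/ -2  88/ -1  88/ -3  86/ -2  86/ -3  84/ -2  85/ -2  92/ -1 115/  1 142/  3 141/  5
273  85/ -3  86/ -2  84/ -3  86/ -3  85/ -1  87/ -3  82/ -4  85/ -2  84/ -2  92/ -1 116/  2 141/  3 143/  5 115/  2
274  86/ -2  85/ -3  86/ -3  86/ -4  84/ -3  84/ -2  84/ -2  85/ -2  91/ -2 117/  1 141/  4 143/  4 114/  3  88/  0
```

```bash
cat >> h.py <<'E'
from scipy.spatial.transform import Rotation as Ro
def Rt(xyaw,tilt_world=None):
    a=np.radians(xyaw);x=np.array([np.cos(a),np.sin(a),0]);z=np.array([0,0,-1.]);M=np.column_stack([x,np.cross(z,x),z])
    return M if tilt_world is None else Ro.from_rotvec(np.radians(tilt_world)).as_matrix()@M
def rel(p,M,base=None):
    o=ctrl.get_obs();R0,p0=(np.array(o['eef_rot']),np.array(o['tool_pos'])) if base is None else base
    return Ro.from_matrix(R0.T@M).as_rotvec(degrees=True).round(1),(R0.T@(np.array(p)-p0)).round(4)
def st():
    o=ctrl.get_obs();print(o['time_s'],np.round(o['tool_pos'],4),np.round(o['q'],2),'F',np.round(o['contact_force'],1),'w',o['gripper_width'],o['grip_force'],'xyaw',np.degrees(np.arctan2(o['eef_rot'][1][0],o['eef_rot'][0][0])))
E
python3 - <<'E'
from h import *
print(rel([.545,.008,.12],Rt(90.9)));st()
E
```

```text
(array([ -0. ,  -0. , -76.2]), array([ 0.5292, -0.4941,  0.068 ]))
0.3 [ 0.1587 -0.6043  0.1878] [ 1.25  0.41 -0.01  1.6   0.01  1.13 -0.08] F [-0.   0.2  0.6] w 0.08790001518150117 0.0 xyaw 14.713710281344346
```

>>> servo_tool(motion="0 0 -76.2 0.529 -0.494 0.04 34;0 0 -76.2 0.529 -0.494 0.04 34;0 0 -76.2 0.529 -0.494 0.04 34;0 0 -76.2 0.529 -0.494 0.04 34;0 0 -76.2 0.529 -0.494 0.04 34;0 0 -76.2 0.529 -0.494 0.04 34;0 0 -76.2 0.529 -0.494 0.04 34;0 0 -76.2 0.529 -0.494 0.04 34;0 0 -76.2 0.529 -0.494 0.04 34;0 0 -76.2 0.529 -0.494 0.04 34;0 0 -76.2 0.529 -0.494 0.068 34;0 0 -76.2 0.529 -0.494 0.068 34;0 0 -76.2 0.529 -0.494 0.068 34;0 0 -76.2 0.529 -0.494 0.068 34")

```text
time_s: 2.05
tool_pos: [0.5445, 0.0069, 0.1199]
eef_rot: [[-0.016, 1.0, -0.001], [1.0, 0.016, -0.001], [-0.001, -0.001, -1.0]]
contact_force: [0.0, -0.0, 0.9]
gripper_width: 0.0299
grip_force: 0.0
```

```bash
python3 - <<'E'
from h import *
st()
d=grab('top');s=grab('scene')
p=ctrl.get_obs()['tool_pos'];print(proj(d,p),proj(s,p))
z=lambda I,u,v,n,S:cv2.resize(I[v-n:v+n,u-n:u+n],(S,S),interpolation=cv2.INTER_CUBIC)
o=np.hstack([z(d['image'],325,240,40,400),z(s['image'],310,250,50,400)]);cv2.imwrite('pics/m4.png',o[:,:,::-1])
E
```

```text
2.05 [0.5445 0.0069 0.1199] [ 0.35  0.41 -0.58  1.84  0.27  0.97 -0.33] F [ 0.  -0.   0.9] w 0.0299087236115563 0.0 xyaw 90.90111044425176
[324.14384292 240.21395263] [319.18911297 236.9839874 ]
```

View pics/m4.png

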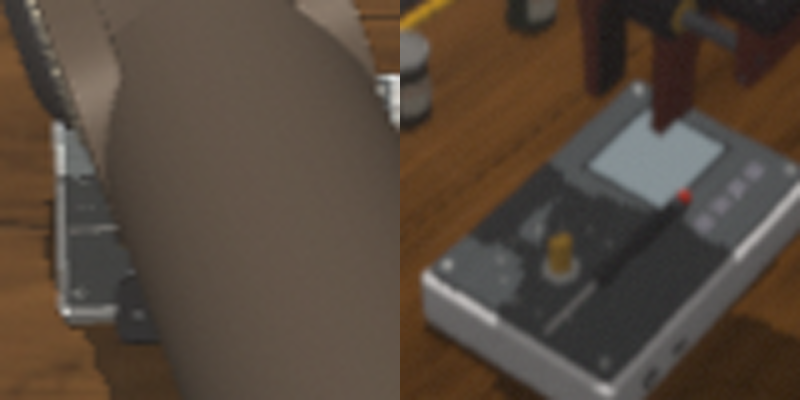

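The fingers straddle the screwdriver's line, but in the scene view the tips (600,95) and (663,130) appear higher than projected. I'll descend part-way and look again.

>>> servo_tool(motion="0 0 0 0.001 0 0.025 34;0 0 0 0.001 0 0.05 34;0 0 0 0.001 0 0.052 34;0 0 0 0.001 0 0.052 34")

```text
time_s: 2.65
tool_pos: [0.5452, 0.0079, 0.0689]
eef_rot: [[-0.015, 1.0, 0.001], [1.0, 0.015, -0.0], [-0.0, 0.001, -1.0]]
contact_force: [0.6, 0.2, 0.5]
gripper_width: 0.0297
grip_force: 0.0
```

```bash
python3 - <<'E'
from h import *
st()
s=grab('scene')
p=ctrl.get_obs()['tool_pos']
for dx in(-.028,-.015,.015,.028):
  for dy in (-.01,.01): print(dx,dy,((proj(s,p+[dx,dy,0])-[270,195])*7+3).round())
cv2.imwrite('pics/m5.png',cv2.resize(s['image'][195:280,270:370],(700,595),interpolation=cv2.INTER_CUBIC)[:,:,::-1])
E
```

```text
2.65 [0.5452 0.0079 0.0689] [ 0.32  0.47 -0.56  1.89  0.32  0.87 -0.38] F [0.6 0.2 0.5] w 0.029652489553413416 0.0 xyaw 90.84710386924588
-0.028 -0.01 [435. 450.]
-0.028 0.01 [391. 490.]
-0.015 -0.01 [399. 428.]
-0.015 0.01 [356. 468.]
0.015 -0.01 [319. 379.]
0.015 0.01 [275. 418.]
0.028 -0.01 [285. 358.]
0.028 0.01 [241. 396.]
```

View pics/m5.png

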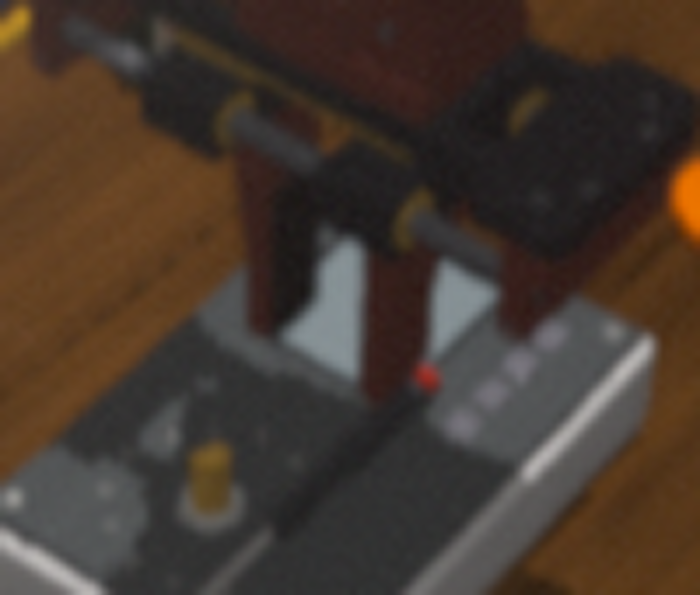

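The scene crop shows the finger tips at about (275,338) and (375,402). Columns match the prediction, but they sit about 10 px high, so the drawn fingers look shorter than the TCP. I'll test by descending to the panel gently and closing.

>>> servo_tool(motion="0 0 0 0.001 0 0.01 34;0 0 0 0.001 0 0.017 34;0 0 0 0.001 0 0.02 34;0 0 0 0.001 0 0.02 34;0 0 0 0.001 0 0.02 10;0 0 0 0.001 0 0.02 0;0 0 0 0.001 0 0.02 0;0 0 0 0.001 0 0.02 0")

```text
time_s: 3.7
tool_pos: [0.5449, 0.0096, 0.0481]
eef_rot: [[-0.016, 1.0, 0.0], [1.0, 0.016, -0.0], [-0.0, 0.0, -1.0]]
contact_force: [-0.2, 0.5, -0.7]
gripper_width: 0.0003
grip_force: 0.0
```

```bash
python3 - <<'E'
from h import *
st()
s=grab('scene')
cv2.imwrite('pics/m6.png',cv2.resize(s['image'][205:290,270:370],(700,595),interpolation=cv2.INTER_CUBIC)[:,:,::-1])
p=ctrl.get_obs()['tool_pos'];print((proj(s,p)-[270,205])*7+3)
E
```

```text
3.7 [0.5449 0.0096 0.0481] [ 0.31  0.5  -0.54  1.9   0.34  0.83 -0.4 ] F [-0.2  0.5 -0.7] w 0.00027505166764611684 0.0 xyaw 90.90726698906384
[334.20237863 404.57343292]
```

View pics/m6.png

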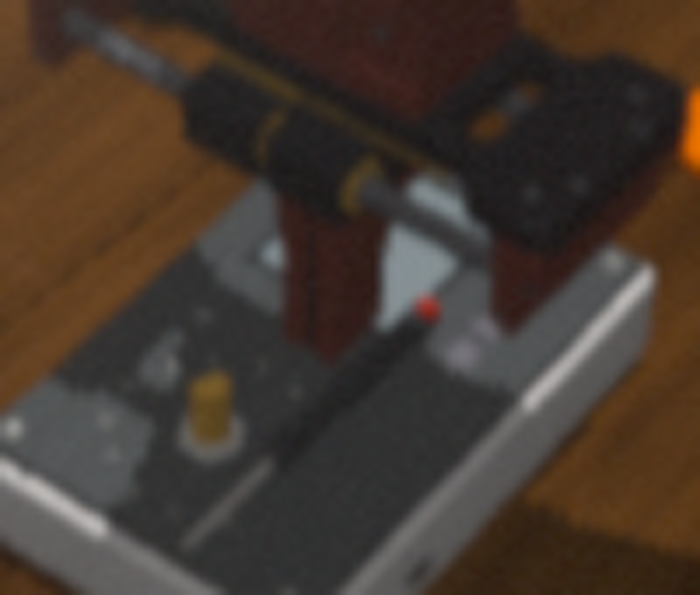

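The screwdriver hasn't moved, and the closed finger tips at (285–330, 340–362) appear above it. The fingers seem to end about 30 mm above the reported TCP. I'll open and descend by feel.

>>> servo_tool(motion="0 0 0 0 0 0 34;0 0 0 0 0 0 34;0 0 0 0 0 0.004 34;0 0 0 0 0 0.008 34;0 0 0 0 0 0.012 34;0 0 0 0 0 0.014 34;0 0 0 0 0 0.014 34")

```text
time_s: 4.62
tool_pos: [0.5447, 0.0097, 0.0338]
eef_rot: [[-0.016, 1.0, -0.0], [1.0, 0.016, 0.0], [0.0, -0.0, -1.0]]
contact_force: [-0.1, -0.2, -0.2]
gripper_width: 0.0296
grip_force: 0.0
```

>>> servo_tool(motion="0 0 0 0 0 0.004 34;0 0 0 0 0 0.008 34;0 0 0 0 0 0.010 34;0 0 0 0 0 0.010 34")

```text
time_s: 5.12
tool_pos: [0.5447, 0.0097, 0.0238]
eef_rot: [[-0.016, 1.0, -0.0], [1.0, 0.016, -0.0], [-0.0, -0.0, -1.0]]
contact_force: [0.2, -0.5, -0.2]
gripper_width: 0.0298
grip_force: 0.0
```

```bash
python3 - <<'E'
from h import *
st()
s=grab('scene');d=grab('top')
cv2.imwrite('pics/m7.png',np.hstack([cv2.resize(s['image'][205:290,270:370],(470,400),interpolation=cv2.INTER_CUBIC),cv2.resize(d['image'][195:275,270:336],(330,400))])[:,:,::-1])
E
```

```text
5.125 [0.5447 0.0097 0.0238] [ 0.29  0.54 -0.52  1.92  0.37  0.78 -0.42] F [ 0.2 -0.5 -0.2] w 0.02978495136140326 0.0 xyaw 90.91730054347019
```

View pics/m7.png

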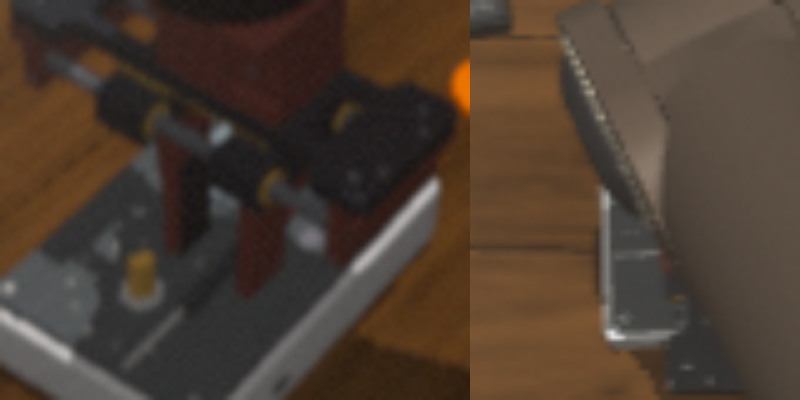

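The picture shows the fingers straddling the handle ((175,252) and (245,297) in the left crop), still slightly above the panel and free of contact. I'll go further down.

>>> servo_tool(motion="0 0 0 0 0 0.003 34;0 0 0 0 0 0.005 34;0 0 0 0 0 0.007 34;0 0 0 0 0 0.007 34")

```text
time_s: 5.72
tool_pos: [0.5447, 0.0096, 0.0168]
eef_rot: [[-0.016, 1.0, -0.0], [1.0, 0.016, -0.0], [-0.0, -0.0, -1.0]]
contact_force: [0.6, -0.5, 1.0]
gripper_width: 0.0299
grip_force: 0.0
```

>>> servo_tool(motion="0 0 0 0 0 0.002 34;0 0 0 0 0 0.004 34;0 0 0 0 0 0.004 34")

```text
time_s: 6.1
tool_pos: [0.5448, 0.0096, 0.0129]
eef_rot: [[-0.016, 1.0, -0.0], [1.0, 0.016, -0.0], [-0.0, -0.0, -1.0]]
contact_force: [0.2, 0.8, 0.3]
gripper_width: 0.0297
grip_force: 0.0
```

>>> servo_tool(motion="0 0 0 0 0 0.002 34;0 0 0 0 0 0.003 34;0 0 0 0 0 0.003 34")

```text
time_s: 6.48
tool_pos: [0.5451, 0.0096, 0.0117]
eef_rot: [[-0.016, 1.0, 0.001], [1.0, 0.016, -0.001], [-0.001, 0.001, -1.0]]
contact_force: [-6.3, -1.3, 19.0]
gripper_width: 0.0302
grip_force: 9.4
```

>>> servo_tool(motion="0 0 0 0 0 -0.002 34;0 0 0 0 0 -0.002 10;0 0 0 0 0 -0.002 0;0 0 0 0 0 -0.002 0;0 0 0 0 0 -0.002 0")

```text
time_s: 7.1
tool_pos: [0.5449, 0.0096, 0.0119]
eef_rot: [[-0.016, 1.0, -0.0], [1.0, 0.016, 0.0], [0.0, -0.0, -1.0]]
contact_force: [1.4, 0.0, -0.1]
gripper_width: 0.0093
grip_force: 30.1
```

Gripped (9.3 mm, 30 N). The true finger end lies about 34 mm behind the reported TCP, so I'll allow for that from here on.

```bash
cat >> h.py <<'E'
DEL=.0345  # true finger end is this far behind TCP
def tgt(G,M,back): # TCP for point G lying `back` behind true finger end
    return np.array(G)+(DEL+back)*M[:,2]
E
python3 - <<'E'
from h import *
st()
for th,G in((65,[.486,.199,.20]),(65,[.486,.199,.122])):
    M=Rt(90.9,[th,0,0]);print(rel(tgt(G,M,.005),M),tgt(G,M,.005),M[:,2])
E
```

```text
7.1 [0.5449 0.0096 0.0119] [ 0.29  0.55 -0.51  1.93  0.38  0.76 -0.43] F [ 1.4  0.  -0.1] w 0.009253316817991322 30.098073373015666 xyaw 90.91199275378223
(array([-1., 65.,  0.]), array([ 0.2261, -0.0553, -0.1714])) [0.486      0.23479916 0.18330658] [ 0.          0.90630779 -0.42261826]
(array([-1., 65.,  0.]), array([ 0.2261, -0.0553, -0.0934])) [0.486      0.23479916 0.10530658] [ 0.          0.90630779 -0.42261826]
```

>>> servo_tool(motion="0 0 0 0 0 -0.04 0;0 0 0 0 0 -0.09 0;0 0 0 0 0 -0.14 0;0 0 0 0 0 -0.17 0;0 0 0 0 0 -0.17 0")

```text
time_s: 7.72
tool_pos: [0.5462, 0.0098, 0.1843]
eef_rot: [[-0.016, 1.0, 0.004], [1.0, 0.016, -0.0], [-0.0, 0.004, -1.0]]
contact_force: [-0.8, 0.1, -0.9]
gripper_width: 0.0099
grip_force: 30.0
```

>>> servo_tool(motion="0 20 0 0.06 -0.015 -0.01 0;0 40 0 0.11 -0.03 -0.01 0;0 65 0 0.17 -0.04 -0.005 0;0 65 0 0.226 -0.055 0 0;0 65 0 0.226 -0.055 0 0;0 65 0 0.226 -0.055 0 0;0 65 0 0.226 -0.055 0 0;0 65 0 0.226 -0.055 0 0;0 65 0 0.226 -0.055 0 0;0 65 0 0.226 -0.055 0 0")

```text
time_s: 8.98
tool_pos: [0.4862, 0.2355, 0.1833]
eef_rot: [[-0.012, 1.0, -0.015], [0.428, 0.019, 0.904], [0.904, 0.005, -0.428]]
contact_force: [-0.3, -0.5, -1.3]
gripper_width: 0.0091
grip_force: 30.0
```

```bash
python3 - <<'E'
from h import *
st();s=grab('scene');d=grab('top')
o=ctrl.get_obs();M=np.array(o['eef_rot']);G=np.array(o['tool_pos'])-.0395*M[:,2];print('G',G,M[:,2],M[:,0]);print('low end',G-M[:,0]*.053, 'px',proj(d,G-M[:,0]*.053))
cv2.imwrite('pics/m8.png',np.hstack([cv2.resize(s['image'][170:390,200:380],(327,400)),cv2.resize(d['image'][200:300,210:328],(472,400))])[:,:,::-1])
E
```

```text
8.975 [0.4862 0.2355 0.1833] [ 0.9   0.81 -1.03  2.02 -0.66  0.81  0.55] F [-0.3 -0.5 -1.3] w 0.009143534637871275 29.99295473098755 xyaw 91.64273990294029
G [0.48685617 0.19942641 0.19963422] [-0.01448892  0.90427116 -0.42671271] [-0.01053942  0.42659569  0.90438103]
low end [0.48741476 0.17681684 0.15170202] px [253.00252034 261.61770572]
```

View pics/m8.png

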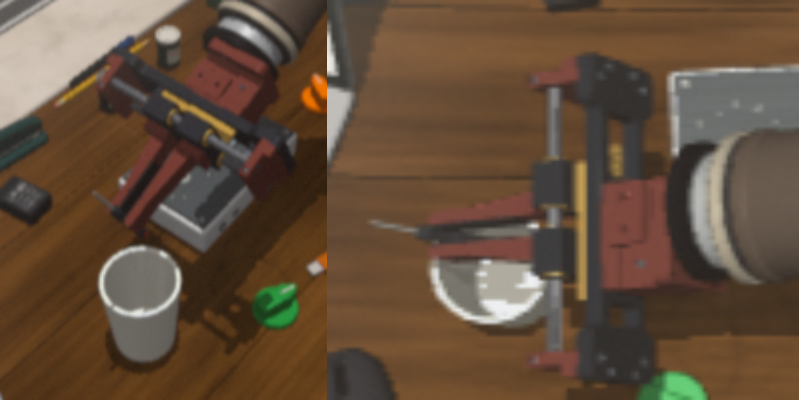

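The views show the screwdriver held near the finger tips, at (430,235) in the right crop, with the blade up-left. The pot rim is below at (490,275). I'll compare the projected grip point before descending.

```bash
python3 - <<'E'
from h import *
s=grab('scene');d=grab('top')
o=ctrl.get_obs();M=np.array(o['eef_rot']);p=np.array(o['tool_pos']);
for b in(0,.0345,.0395):
    G=p-b*M[:,2];print(b,'top crop',((proj(d,G)-[210,200])*4+[327,0]).round(),'scene crop',((proj(s,G)-[200,170])*1.818).round())
G=p-.0395*M[:,2]
for t,l in((-.053,'red'),(.065,'blade')):
    X=G+M[:,0]*t;print(l,X.round(3),((proj(d,X)-[210,200])*4+[327,0]).round(),((proj(s,X)-[200,170])*1.818).round())
print('pot rim c',((proj(d,[.486,.191,.1])-[210,200])*4+[327,0]).round(),((proj(s,[.486,.191,.1])-[200,170])*1.818).round())
im=s['image'].astype(int);r=(im[...,0]>110)&(im[...,1]<60)&(im[...,2]<60);y,x=np.nonzero(r);print([(a,b) for a,b in zip(x,y) if 240<a<320 and 220<b<330][:20])
E
```

```text
0 top crop [391. 242.] scene crop [ 98. 255.]
0.0345 top crop [440. 237.] scene crop [123. 221.]
0.0395 top crop [447. 236.] scene crop [126. 216.]
red [0.487 0.177 0.151] [499. 247.] [147. 233.]
blade [0.486 0.227 0.258] [375. 222.] [ 97. 191.]
pot rim c [490. 260.] [140. 276.]
[(np.int64(319), np.int64(223)), (np.int64(284), np.int64(247)), (np.int64(286), np.int64(248)), (np.int64(287), np.int64(249)), (np.int64(285), np.int64(253)), (np.int64(298), np.int64(254)), (np.int64(298), np.int64(255)), (np.int64(297), np.int64(256)), (np.int64(301), np.int64(256)), (np.int64(282), np.int64(257)), (np.int64(301), np.int64(257)), (np.int64(294), np.int64(259)), (np.int64(280), np.int64(260)), (np.int64(297), np.int64(261)), (np.int64(296), np.int64(262)), (np.int64(276), np.int64(263)), (np.int64(277), np.int64(263)), (np.int64(294), np.int64(263)), (np.int64(296), np.int64(263)), (np.int64(277), np.int64(264))]
```

The projected blade end matches the pictures within 1 px, so I'll lower into the pot.

>>> servo_tool(motion="0 0 0 -0.03 0 0.014 0;0 0 0 -0.05 0 0.0235 0;0 0 0 -0.07 0 0.033 0;0 0 0 -0.07 0 0.033 0;0 0 0 -0.07 0 0.033 0")

```text
time_s: 9.8
tool_pos: [0.4865, 0.2353, 0.1055]
eef_rot: [[-0.007, 1.0, -0.014], [0.422, 0.016, 0.906], [0.906, 0.0, -0.422]]
contact_force: [0.2, 0.5, -0.9]
gripper_width: 0.0092
grip_force: 30.0
```

>>> servo_tool(motion="0 0 0 0 0 0 12;0 0 0 0 0 0 25;0 0 0 0 0 0 35;0 0 0 0 0 0 35;0 0 0 0 0 -0.03 35;0 0 0 0.02 0 -0.08 35;0 0 0 0.06 0 -0.12 35;0 0 0 0.06 0 -0.12 35")

```text
time_s: 10.8
tool_pos: [0.4896, 0.1502, 0.212]
eef_rot: [[-0.01, 1.0, -0.01], [0.425, 0.013, 0.905], [0.905, 0.005, -0.425]]
contact_force: [0.7, -0.4, -1.0]
gripper_width: 0.0309
grip_force: 0.0
```

```bash
python3 - <<'E'
from h import *
st();s=grab('scene');d=grab('top')
cv2.imwrite('pics/m9.png',np.hstack([cv2.resize(s['image'][240:380,220:340],(343,400)),cv2.resize(d['image'][200:300,210:324],(456,400))])[:,:,::-1])
K=[.527,-.46]
o=ctrl.get_obs();M=Rt(0);p=tgt([*K,.10],M,0);print('to knob',rel(p,M),p)
E
```

```text
10.8 [0.4896 0.1502 0.212 ] [ 1.02  0.76 -0.98  1.94 -0.6   1.01  0.54] F [ 0.7 -0.4 -1. ] w 0.030900217511202532 0.0 xyaw 91.33725193183275
to knob (array([-50.9, -50.2,  80.1]), array([-0.3897,  0.0298, -0.4933])) [ 0.527  -0.46    0.0655]
```

View pics/m9.png

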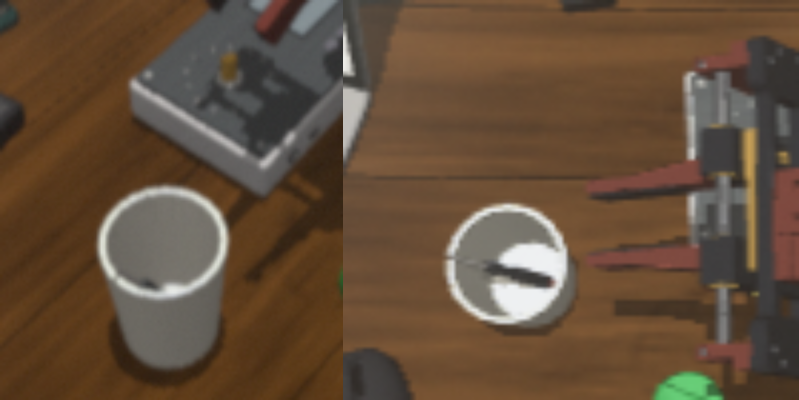

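The screwdriver now rests in the pot, blade up and leaning on the rim, and the pot is standing. I noticed that my knob crop coordinates left out the montage's 480 px offset, so I'll recompute the knob.

```bash
python3 - <<'E'
from h import *
d=grab('top')
f=lambda X,Y:(418+(X-480)/8-.5,233+Y/9-.5)
a=ray(d,*f(630,106),.029);b=ray(d,*f(648,258),.029);print('bar',a,b,np.linalg.norm(a-b),np.degrees(np.arctan2(a[1]-b[1],a[0]-b[0])))
for X,Y in((568,190),(716,190),(640,268)): print('skirt',ray(d,*f(X,Y),.004).round(4))
im=d['image'].astype(int)[232:275,420:458];k=(im[...,0]-im[...,2]<22).astype(np.uint8)
n,l,stt,c=cv2.connectedComponentsWithStats(k);i=1+stt[1:,4].argmax();print(stt[i],c[i]+[420,232])
y,x=np.nonzero(l==i);cx=(x.min()+x.max())/2+420;print('C',ray(d,cx,(y.min()+y.max())/2+232,.010))
lab=(im.max(2)>100)&(l==i);yy,xx=np.nonzero(lab);print('bright',[(u+420,v+232,im[v,u].max()) for u,v in zip(xx,yy)])
s=grab('scene');im=s['image'].astype(int)[186:220,380:420];k=(im[...,0]-im[...,2]<16).astype(np.uint8)
n,l,stt,c=cv2.connectedComponentsWithStats(k);i=1+stt[1:,4].argmax();print('scene',stt[i],c[i]+[380,186])
print('pred scene of (.524,-.33,.01)',proj(s,[.524,-.33,.01]))
E
```

```text
bar [ 0.5489231  -0.29116502  0.029     ] [ 0.50349054 -0.29506282  0.029     ] 0.045599455614954564 4.9035867758335225
skirt [ 0.5277 -0.2747  0.004 ]
skirt [ 0.5275 -0.3245  0.004 ]
skirt [ 0.5039 -0.2979  0.004 ]
[  0  24  24  19 315] [429.47301587 266.72698413]
C [ 0.4958172  -0.28018825  0.01      ]
bright []
scene [  0  10  30  24 364] [396.11813187 205.20879121]
pred scene of (.524,-.33,.01) [408.72530209 197.88755309]
```

```bash
python3 - <<'E'
from h import *
s=grab('scene');print(proj(s,[.527,-.2995,.012])+[0,3],'observed ~ (400.6,204)')
M=Rt(184.5);p=tgt([.527,-.2995,.08],M,0);print('to knob',rel(p,M),p);st()
E
```

```text
[401.43731268 205.92771115] observed ~ (400.6,204)
to knob (array([ 52.5, -49.5, -82.4]), array([-0.3389,  0.0328, -0.3414])) [ 0.527  -0.2995  0.0455]
11.05 [0.4867 0.1523 0.2089] [ 1.01  0.77 -0.98  1.95 -0.6   1.01  0.54] F [-0.1 -0.9 -0.8] w 0.030718596398602863 0.0 xyaw 90.76782397616483
```

>>> servo_tool(motion="26 -25 -41 -0.125 0.016 -0.19 45;26 -25 -41 -0.125 0.016 -0.19 45;26 -25 -41 -0.125 0.016 -0.19 45;26 -25 -41 -0.125 0.016 -0.19 45;26 -25 -41 -0.125 0.016 -0.19 45;52.5 -49.5 -82.4 -0.3 0.033 -0.36 45;52.5 -49.5 -82.4 -0.3 0.033 -0.36 45;52.5 -49.5 -82.4 -0.3 0.033 -0.36 45;52.5 -49.5 -82.4 -0.3 0.033 -0.36 45;52.5 -49.5 -82.4 -0.3 0.033 -0.36 45;52.5 -49.5 -82.4 -0.339 0.033 -0.341 45;52.5 -49.5 -82.4 -0.339 0.033 -0.341 45;52.5 -49.5 -82.4 -0.339 0.033 -0.341 45;52.5 -49.5 -82.4 -0.339 0.033 -0.341 45;52.5 -49.5 -82.4 -0.339 0.033 -0.341 45")

```text
time_s: 12.92
tool_pos: [0.5286, -0.3003, 0.0474]
eef_rot: [[-0.997, -0.077, 0.003], [-0.077, 0.997, -0.002], [-0.003, -0.002, -1.0]]
contact_force: [0.7, 0.0, 0.2]
gripper_width: 0.0394
grip_force: 0.0
```

```bash
python3 - <<'E'
from h import *
st();M=Rt(184.5);p=tgt([.527,-.2995,.012],M,0);print(rel(p,M),p)
E
```

```text
12.925 [ 0.5286 -0.3003  0.0474] [ 1.07  0.73 -0.94  1.73  0.68  1.03  1.54] F [0.7 0.  0.2] w 0.039428357834085465 0.0 xyaw -175.5649274487802
(array([-0.1,  0.2, -0.1]), array([0.0017, 0.001 , 0.0699])) [ 0.527  -0.2995 -0.0225]
```

>>> servo_tool(motion="0 0 0 0.002 0.001 0.03 45;0 0 0 0.002 0.001 0.055 45;0 0 0 0.002 0.001 0.066 45;0 0 0 0.002 0.001 0.07 45;0 0 0 0.002 0.001 0.07 45")

```text
time_s: 13.55
tool_pos: [0.5263, -0.2993, -0.0231]
eef_rot: [[-0.997, -0.078, 0.002], [-0.078, 0.997, -0.002], [-0.002, -0.002, -1.0]]
contact_force: [0.4, -0.8, -0.3]
gripper_width: 0.0395
grip_force: 0.0
```

>>> servo_tool(motion="0 0 0 0 0 0 15;0 0 0 0 0 0 0;0 0 0 0 0 0 0;0 0 0 0 0 0 0")

```text
time_s: 14.05
tool_pos: [0.5261, -0.2995, -0.0229]
eef_rot: [[-0.997, -0.078, 0.002], [-0.078, 0.997, -0.002], [-0.002, -0.003, -1.0]]
contact_force: [-1.2, -1.4, 3.6]
gripper_width: 0.0179
grip_force: 30.0
```

```bash
python3 - <<'E'
from h import *
st()
E
```

```text
14.05 [ 0.5261 -0.2995 -0.0229] [ 1.03  0.81 -0.87  1.78  0.76  0.92  1.47] F [-1.2 -1.4  3.6] w 0.017893574204089525 29.98290718570388 xyaw -175.5540327146263
```

```bash
python3 - <<'E'
from h import *
M=Rt(152);print(rel([.5654,.0385,.072],M))
E
```

```text
(array([-0.1,  0.2, 32.4]), array([-0.0656,  0.3337, -0.0956]))
```

>>> servo_tool(motion="0 0 0 0 0 -0.05 0;0 0 0 0 0 -0.1 0;0 0 20 -0.02 0.06 -0.12 0;0 0 32.4 -0.066 0.334 -0.12 0;0 0 32.4 -0.066 0.334 -0.12 0;0 0 32.4 -0.066 0.334 -0.12 0;0 0 32.4 -0.066 0.334 -0.12 0;0 0 32.4 -0.066 0.334 -0.12 0;0 0 32.4 -0.066 0.334 -0.11 0;0 0 32.4 -0.066 0.334 -0.096 0;0 0 32.4 -0.066 0.334 -0.096 0;0 0 32.4 -0.066 0.334 -0.096 0")

```text
time_s: 15.55
tool_pos: [0.5655, 0.0377, 0.0718]
eef_rot: [[-0.883, 0.47, 0.001], [0.47, 0.883, -0.002], [-0.002, -0.001, -1.0]]
contact_force: [-0.1, 0.6, -0.1]
gripper_width: 0.0177
grip_force: 30.0
```

```bash
python3 - <<'E'
from h import *
st()
o=ctrl.get_obs();M=np.array(o['eef_rot']);p=np.array(o['tool_pos'])
s=grab('scene','s_hold.png');S=s['image'].astype(int)
# predicted silhouette of skirt (centre c, z=underside .. +8mm) in scene
c=p-.0015*M[:,0]+[0,0,.0229]
for a in range(0,360,45): print(a,proj(s,c+[.024*np.cos(np.radians(a)),.024*np.sin(np.radians(a)),.0]).round(1),end=' ')
print('\ncentre',proj(s,c),'shaft top pred',proj(s,[.5667,.0378,.07]))
for v in range(238,272): print(v,' '.join('%3d/%3d'%(S[v,u].max(),S[v,u,0]-S[v,u,2]) for u in range(284,318,2)))
E
```

```text
15.55 [0.5655 0.0377 0.0718] [ 0.47  0.6  -0.86  1.82  0.54  0.98  0.46] F [-0.1  0.6 -0.1] w 0.01771521776817184 29.98209505595014 xyaw 151.94675473741685
0 [291.1 243.8] 45 [288.  250.3] 90 [292.2 256.5] 135 [301.2 258.7] 180 [309.6 255.4] 225 [312.4 248.7] 270 [308.1 242.7] 315 [299.4 240.7] 
centre [300.25610812 249.50697217] shaft top pred [300.19278981 258.08856894]
238  91/ 58  88/ 56  83/ 56  58/ 30  54/ 25  54/ 24  51/ 20  57/  4  39/  5  30/  3  29/  4  34/  9  49/ 23  71/  9 142/-13 147/-14 149/-15
239  84/ 54  85/ 54  92/ 59  58/ 34  54/ 26  54/ 25  48/ 21  41/  4  36/  4  26/  5  30/  5  34/  8  48/ 22  74/  9 143/-12 149/-15 150/-15
240  80/ 51  95/ 62  94/ 65  60/ 32  53/ 26  51/ 23  49/ 22  30/  4  30/  3  26/  2  28/  5  32/  7  52/ 23  73/  7 143/-13 150/-15 150/-15
241  90/ 57  98/ 69  94/ 63  60/ 31  50/ 24  52/ 23  48/ 24  30/  4  29/  4  28/  5  28/  5  35/  9  51/ 23  74/  9 142/-13 149/-15 149/-15
242  97/ 67 100/ 67  95/ 63  61/ 33  53/ 23  51/ 25  50/ 20  30/  5  30/  3  31/  5  31/  4  34/  8  51/ 22  73/  9 142/-13 149/-15 149/-15
243 101/ 68  99/ 66  96/ 
[... 3334 characters left out ...]

267  49/ -1  50/  2  49/  1  52/ -1  50/  0  53/  0  92/  6  99/ 43  94/ 49  92/ 27  81/  4  49/ -1  48/  0  50/  1  51/ -1  53/ -2  50/ -1
268  51/  1  53/ -1  52/  0  51/ -1  50/  1  55/  0  90/  6 100/ 25  96/ 26  96/ 13  73/  1  52/ -1  49/ -2  50/  0  49/  0  50/  0  50/ -1
269  54/  0  56/  2  51/  1  49/  0  50/  0  52/ -1  75/  2  95/  7  97/ 10  89/  5  61/  0  49/  0  50/  2  51/  0  50/ -2  50/ -2  49/  0
270  53/  1  56/  2  49/  0  49/  0  51/  0  53/ -1  57/ -1  81/  3  84/  3  70/  0  53/  1  50/ -1  50/  1  48/ -1  51/ -1  49/  0  51/  1
271  51/  0  53/  0  50/ -1  49/  1  50/  0  52/  0  52/ -2  61/  1  64/  0  54/  0  50/  0  51/ -1  50/ -1  50/  1  49/ -1  51/ -1  50/ -1
```

The scene numbers put the held skirt's centre column at 299.6 and the shaft at 299.9, aligned within a millimetre sideways. The depth direction may be off by 1–3 mm, so I'll lower by feel.

>>> servo_tool(motion="0 0 0 0.001 0.0005 0.012 0;0 0 0 0.001 0.0005 0.02 0;0 0 0 0.001 0.0005 0.023 0;0 0 0 0.001 0.0005 0.025 0;0 0 0 0.001 0.0005 0.026 0;0 0 0 0.001 0.0005 0.026 0")

```text
time_s: 16.35
tool_pos: [0.5651, 0.0399, 0.0462]
eef_rot: [[-0.883, 0.469, 0.002], [0.469, 0.883, -0.002], [-0.003, -0.001, -1.0]]
contact_force: [-0.6, 0.3, -0.8]
gripper_width: 0.0179
grip_force: 30.0
```

>>> servo_tool(motion="0 0 0 0 0 0.001 0;0 0 0 0 0 0.002 0;0 0 0 0 0 0.002 0")

```text
time_s: 16.73
tool_pos: [0.5649, 0.0398, 0.044]
eef_rot: [[-0.883, 0.469, 0.002], [0.469, 0.883, -0.002], [-0.003, -0.001, -1.0]]
contact_force: [0.0, -1.1, -0.8]
gripper_width: 0.0181
grip_force: 30.0
```

>>> servo_tool(motion="0 0 0 0 0 0.001 0;0 0 0 0 0 0.002 0;0 0 0 0 0 0.003 0;0 0 0 0 0 0.003 0")

```text
time_s: 17.23
tool_pos: [0.5649, 0.0398, 0.041]
eef_rot: [[-0.883, 0.469, 0.002], [0.469, 0.883, -0.002], [-0.002, -0.001, -1.0]]
contact_force: [-0.3, 1.7, -1.0]
gripper_width: 0.0181
grip_force: 30.0
```

>>> servo_tool(motion="0 0 0 0 0 0.002 0;0 0 0 0 0 0.004 0;0 0 0 0 0 0.006 0;0 0 0 0 0 0.006 0")

```text
time_s: 17.73
tool_pos: [0.5648, 0.0397, 0.0348]
eef_rot: [[-0.883, 0.469, 0.002], [0.469, 0.883, -0.002], [-0.002, -0.001, -1.0]]
contact_force: [0.6, -0.2, 0.6]
gripper_width: 0.0176
grip_force: 30.0
```

```bash
python3 - <<'E'
from h import *
st()
s=grab('scene');S=s['image'].astype(int)
for v in range(252,276): print(v,' '.join('%3d/%3d'%(S[v,u].max(),S[v,u,0]-S[v,u,2]) for u in range(284,318,2)))
o=ctrl.get_obs();print(np.round(o['torque'],2))
E
```

```text
17.725 [0.5648 0.0397 0.0348] [ 0.44  0.64 -0.83  1.85  0.59  0.92  0.42] F [ 0.6 -0.2  0.6] w 0.01760560886097868 29.982137666529525 xyaw 152.05450369391824
252  83/  4  86/ -5  83/ -2  56/ 18  54/ 24  52/ 24  46/ 21  55/  2  35/  3  27/  3  26/  1  34/  9  50/ 25  63/ 12  86/ -3  85/ -4  85/ -3
253  83/ -1  83/ -4  77/ -1  55/ 18  52/ 27  53/ 25  46/ 20  37/  4  28/  3  27/  3  30/  4  37/ 10  51/ 25  61/ 10  82/ -2  79/ -3  71/ -4
254  80/ -4  69/ -2  66/ -1  54/ 18  52/ 25  51/ 25  48/ 22  27/  3  28/  4  26/  2  23/  5  34/ 10  53/ 25  59/ 10  77/ -2  66/ -1  57/ -2
255  69/ -3  55/ -1  54/  0  52/ 21  51/ 22  54/ 27  49/ 22  29/  7  29/  3  30/  3  26/  2  35/ 11  53/ 25  53/ 13  63/ -1  57/ -1  51/  0
256  56/ -2  52/  1  48/  0  52/ 20  50/ 24  53/ 25  47/ 20  29/  6  30/  5  28/  4  25/  3  34/ 13  50/ 27  53/ 15  53/ -1  47/ -1  49/  0
257  50/  2  48/ -1  49/  0  47/ 18  50/ 26  50/ 24  49/ 20  28/  2  28/  1  25/  4  29/  2  34/  9  51/ 25  48/ 15  52/ -3  51/ -3  52/ -1
258  50/  0  52/  0  46/  1  44/ 17  50/ 24  51/ 23  48/ 21  30/  4  28/  2  24/  1  26/  3  31/  8  4
[... 1737 characters left out ...]
  51/  1  51/ -1  47/  1  38/  0  32/  1  27/  5  30/  3  29/  1  37/  3  44/  0  48/ -1  49/  0  49/ -1  50/  0  49/  0
272  50/ -2  50/ -1  51/ -1  51/ -1  49/  1  46/ -1  42/  2  39/ -1  36/  1  40/ -2  44/  0  49/  1  48/  1  47/ -1  49/ -2  50/  1  49/ -2
273  51/ -1  50/  1  51/ -1  50/  0  50/ -1  48/  0  50/ -1  49/ -1  46/  1  49/  0  48/  0  50/  0  51/ -1  50/ -1  49/ -1  50/ -2  50/  0
274  49/ -1  49/  1  60/  1  55/  0  51/  0  51/ -1  51/ -1  51/ -1  47/  0  48/ -2  52/ -1  51/ -1  50/ -1  48/  0  49/ -2  49/ -2  49/ -2
275  50/  0  52/ -1  62/  2  54/  0  51/ -2  52/ -2  52/ -2  50/  0  49/  0  50/ -1  49/  2  50/  0  49/  0  50/  0  50/ -1  51/ -1  50/ -1
[ 0.02 -0.13  0.06]
```

The knob has slid about 12 mm over the shaft without resistance. The skirt bottom at row 272 fits an on-axis knob. Next I'll go home and press.

>>> servo_tool(motion="0 0 0 0 0 0.0015 0;0 0 0 0 0 0.003 0;0 0 0 0 0 0.0045 0;0 0 0 0 0 0.0055 0;0 0 0 0 0 0.0055 0")

```text
time_s: 18.4
tool_pos: [0.565, 0.0398, 0.0297]
eef_rot: [[-0.883, 0.469, 0.002], [0.469, 0.883, -0.002], [-0.003, -0.001, -1.0]]
contact_force: [-0.2, -0.7, 2.5]
gripper_width: 0.0179
grip_force: 30.0
```

>>> servo_tool(motion="0 0 0 0 0 0.0015 0;0 0 0 0 0 0.003 0;0 0 0 0 0 0.004 0;0 0 0 0 0 0.004 0")

```text
time_s: 18.9
tool_pos: [0.5651, 0.0398, 0.0259]
eef_rot: [[-0.883, 0.469, 0.002], [0.469, 0.883, -0.002], [-0.003, -0.001, -1.0]]
contact_force: [-2.0, -1.2, 7.2]
gripper_width: 0.0175
grip_force: 30.0
```

>>> servo_tool(motion="0 0 0 0 0 0.0007 0;0 0 0 0 0 0.0007 0;0 0 0 0 0 0.0007 0;0 0 0 0 0 0.0007 0")

```text
time_s: 19.4
tool_pos: [0.5652, 0.0398, 0.0257]
eef_rot: [[-0.883, 0.469, 0.003], [0.469, 0.883, -0.002], [-0.003, -0.001, -1.0]]
contact_force: [-4.8, -0.9, 12.8]
gripper_width: 0.0179
grip_force: 30.0
```

```bash
python3 - <<'E'
from h import *
st();print(np.round(ctrl.get_obs()['torque'],3))
d=grab('top')
im=d['image'].astype(int);w=((im.min(2)>150)&(im.max(2)-im.min(2)<40));y,x=np.nonzero(w[240:300,225:280]);print('pot',x.min()+225,x.max()+225,y.min()+240,y.max()+240)
E
```

```text
19.4 [0.5652 0.0398 0.0257] [ 0.43  0.65 -0.82  1.85  0.6   0.9   0.41] F [-4.8 -0.9 12.8] w 0.017856131072267564 29.98475452471439 xyaw 152.05385162869015
[-0.234  0.755  0.032]
pot 236 265 251 280
```

At the bottom of its travel the force rises to 12.8 N with almost no motion, and the height matches a fully home, fully pressed knob. The pot hasn't moved. Handing in.

```bash
python3 -c "
from workcell import ctrl
print(ctrl.finish_job())"
```

```text
the job is handed in; nothing more can be done
None
```

I handed the job in at about 19.5 s: the screwdriver stands handle-down in the pot, leaning on the rim, and the knob is fully home on the D-shaft with the fingers still holding it pressed down; I viewed 11 pictures, one over your limit of 10.

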